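Load the bench parts washer, lower its heavy cover and clamp it

TASK

Get the parts washer ready to run: take the cold chisel that was left in its tank and lay it in the red tool tray, and put every toothed gear lying on the bench into the tank. Then lower the heavy cover gently until it is fully shut, holding it back so that it does not slam, and after that throw the ball lever beside the tank into its marked notch. Leave the other things on the bench where they are.

Things in the scene. Friction and masses are not known exactly. Their poses are not given: they have to be found in the camera images.
- tank_floor (a point): Centre of the inner floor of the green washer tank, 30 mm above the bench. The tank is an open box, outside 190 mm (its x) by 230 mm (its y), walls 6 mm thick with the rim 85 mm above the bench (55 mm above this floor); inside 178 x 218 mm. Its x axis points to the hinge side (roughly to the robot's left), its y axis roughly to the robot, z up. Fixed to the bench. The open cover stands over the left (+x) rim, leaning back a little past upright.
- cover_hinge (a point): Middle of the cover's hinge line, on top of the tank's left rim, 95 mm from the tank centre along the tank's x and 85 mm above the bench; the hinge line runs along this point's y axis.
- cover_handle (a point): Centre of the cover's handle: a round steel bar 12 mm thick and 110 mm long, parallel to the hinge, on two 10 mm stubs 100 mm apart. It lies 235 mm from the hinge line (6 mm above the plane of the cover's underside) and 36 mm clear beyond the cover's free edge, so it can be pinched from above between the stubs at any angle of the cover, the bar turning in the grip. With the cover shut it is 91 mm above the bench, just to the right of the tank.
- cover (a joint): Angle of the heavy cover (about 1.5 kg green plate, 196 x 236 mm, 12 mm thick), rad: 0 shut on the rim, about 1.57 upright, 2.0 the open stop; it starts leaning back past upright. The hinge is stiff: the cover stays where it is left above about 1 rad, but lower down its weight (up to some 7 N at the handle) wins and, let go, it falls and slams. Leaning back, it takes about 5 to 7 N at the handle to start it.
- lever_ball (a point): Centre of the black 28 mm ball on the clamp lever, 90 mm from its pivot; the lever stands on a grey pedestal against the tank's far end (as seen from the robot), pivot 70 mm above the bench, and swings right and left (in the tank's x-z plane).
- clamp (a joint): Angle of the clamp lever, rad: 0 upright, negative leaning right (away from the hinge side), positive leaning left (to the tank's +x); stops at -0.75 and 0.75. It stays where it is left; about 2 to 3 N at the ball moves it. A sprung detent catches it in the marked notch at 0.30.
- notch (a point): Where the centre of the lever's ball is when the lever is in the marked notch (the gap between two white horns in the steel quadrant between lever and tank). Fixed to the tank.
- chisel_mid (a point): Centre, half-way up, of the cold chisel lying on the tank floor: a dark steel bar 16 x 16 mm, 120 mm long in all, along its x axis, the blade end (+x) flattened. 0.18 kg.
- tray_floor (a point): Centre of the inner floor of the red tool tray, 4 mm above the bench: an open tray, outside 190 mm (its x) by 130 mm (its y), walls 4 mm thick and 40 mm high. A screwdriver lies fixed along its +y side, taking y above 33 mm and standing up to 26 mm high. Fixed to the bench.
- gear0_mid (a point): Centre, half-way up, of a steel gear standing on the bench: a toothed disc 50 mm across and 12 mm thick with a plain round hub, 24 mm across, rising 30 mm above it (42 mm high in all), z along the hub; 0.22 kg. All gears are alike; three to five are present.
- gear1_mid (a point): Centre, half-way up, of a steel gear standing on the bench: a toothed disc 50 mm across and 12 mm thick with a plain round hub, 24 mm across, rising 30 mm above it (42 mm high in all), z along the hub; 0.22 kg. All gears are alike; three to five are present.
- gear2_mid (a point): Centre, half-way up, of a steel gear standing on the bench: a toothed disc 50 mm across and 12 mm thick with a plain round hub, 24 mm across, rising 30 mm above it (42 mm high in all), z along the hub; 0.22 kg. All gears are alike; three to five are present.
- gear3_mid (a point): Centre, half-way up, of a steel gear standing on the bench: a toothed disc 50 mm across and 12 mm thick with a plain round hub, 24 mm across, rising 30 mm above it (42 mm high in all), z along the hub; 0.22 kg. All gears are alike; three to five are present.
- gear4_mid (a point): Centre, half-way up, of a steel gear standing on the bench: a toothed disc 50 mm across and 12 mm thick with a plain round hub, 24 mm across, rising 30 mm above it (42 mm high in all), z along the hub; 0.22 kg. All gears are alike; three to five are present.
- bearing: a bystander: plain steel bearing ring, 42 mm across, 14 mm high; origin at the centre of its underside. Leave it where it is.
- spray: a bystander: yellow spray can, 54 mm across, 150 mm high; origin at the centre of its underside. Leave it where it is.
- oilcan: a bystander: blue oil can, 60 mm across, 130 mm high; origin at the centre of its underside. Leave it where it is.
- slug: a bystander: plain steel round, 44 mm across, 50 mm high; origin at the centre of its underside. Leave it where it is.
There are look-alikes about, which are no part of the job. Leave any yellow look-alike of the part that bears tray_floor alone.

How it is judged:
By the outcome, as a careful person would: the job done as asked, in the order asked, and still so for the second after the job is handed in, with the robot touching nothing.
Of gear0, gear1, gear2, gear3, gear4 only 3 to 5 are there at a start; the rules pass over those that are not, and their reading is None.
At some moment in a run one of gear0, gear1, gear2, gear3, gear4 may be knocked a few centimetres aside while the robot is not near it.
It also fails if it takes over 210 s, if anything falls off the work surface, if the arm or the gripper's body presses on something with over 40 N, if the wrist force passes 120 N, or if a joint passes its speed limit or range.

ROBOT

A 6-joint arm with a two-finger parallel gripper is mounted at the origin on the work surface. World frame = base frame: x ahead of the robot, y to its left, z up, the work surface at z = 0. Lengths are in m, angles in rad, forces in N, time in s.
With the tool pointing down it reaches from about 0.3 to 0.775 m from the base axis. Payload 14.6 kg.
Tool frame: the origin (TCP) lies on the centre line of the jaws, within the pads' length; the fingertips stand 19 mm ahead of it and the grasp point (between the pads) is the TCP; y points along the fingers, x is the direction in which the jaws open and shut, and the axes are right-handed (so a half turn about y gives the same grasp; the last joint's range is limited). The gripper opens to 94 mm and grips with 3 to 60 N. Pads are 16 mm wide; open, the fingers measure 119 mm over their backs; the gripper's body (75 mm by 177 mm) begins 78 mm behind the grasp point.
Start: joints at [1.234, 0.3, 1.521, -0, 1.321, -0.067], TCP at [0.147, 0.53, 0.224] pointing down, gripper open.
Joint ranges: [-3.03, 3.03], [-0.79, 2.21], [0.23, 2.52], [-1.04, 4.18], [0, 3.07], [-2.55, 2.55]. Speed limits (rad/s): [2.22, 2.22, 2.57, 3.14, 3.14, 3.14].

INTERFACE

Orientations are given as [roll, pitch, yaw] about the fixed x, y, z axes, in that order (R = Rz(yaw) Ry(pitch) Rx(roll)).
In Python, from station import ctrl, optics gives the robot as it stands.
- The arm moves only by the tool jog_arm, never from a script. Its argument "targets" is a list of rows, each a list of 3 entries, a list of its own where there are three numbers: the finger opening in cm, from 0 to 9.4, then the shift along the tool's x, y, z in cm, then the turn about the tool's y in rad. A call has 1 to 10 rows; each row is the pose to reach, as a shift and turn from the pose commanded when the call began, along the tool's axes at that moment; what a row does not reach only later rows make up. A row lasts 1/10 s, in which the tool goes at most 50 mm and 8.59 degrees, less where a joint would pass 70% of its speed; a pose out of reach is approached as far as the arm can. A call with a gripper value outside its range is refused whole. The fingers move at their own pace and stop on an object; "grip_force" is the grip in N (left out, the last holds). Time passes only in rows, so rows that repeat a pose let the fingers close. It gives the time, the measured TCP pose, the force and the opening at its end, in the units of the state.
- ctrl.get_obs(): the state, without advancing time (a new reading comes with each control period).
- optics.camera(name): name is "side" or "top" or "wrist"; returns a dict with "img" (384x512x3 uint8, red, green, blue), "range_z" (384x512 float32, m along the optical axis (not along the pixel's ray), 0 where there is no reading), "camera_matrix" (3x3 intrinsics, pixels), "k1" (the pictures are not rectified: a ray, as slopes to the right and down, at radius r is drawn at 1 + k1 r^2 times it, then the intrinsics apply), "world_to_cam" (4x4, takes a point from world to camera coordinates); the wrist camera has in their place "mount" (4x4, takes a point from camera to tool coordinates, whose origin is the TCP and whose axes are the tool frame's). Camera axes: x right, y up, looking along -z (the intrinsics and any distortion apply to the point x, -y, -z); pixel columns grow to the right and rows downward; lengths in m; the calibration is good to about 2 mm. A picture is of the moment at which its call begins: read the wrist's pose just before it.
- ctrl.hand_in(): hands the job in, once; it reports no verdict.
The state is a dict: "time_s": time; "qpos": joint angles; "joint_vel": joint speeds; "tau": joint torques, N m; "ee_pos": TCP position; "eef_rot": TCP orientation; "force": force on the tool from outside, world axes, zero at the start; "moment": the same for the moment, N m; "grip_width": finger opening in m.
Only numpy, scipy, OpenCV 4.12 (cv2) and the standard library are available. Lean on these libraries where they do the work, as an engineer would, in place of code of your own. Each camera call takes 0.05 s, during which the arm holds its last target. There are 200 camera calls.

## Working session

There is one attempt and no reset: what is moved stays moved. The work goes in short steps, Python scripts to look and compute and a tool call to move; the robot and the scene stay as the last step left them, time stands still between calls to the robot, and variables do not carry over. Pictures are saved under pics/ and viewed, about 12 in all and at most 16, crops included, and the job is handed in when it is done.

Besides the shell and the picture viewer there is one more tool, called after "Request:" as name([rows], argument=value, ...), one row to a line, values as JSON. jog_arm: Moves the arm, as the interface text tells. Its arguments: {"type":"object","properties":{"targets":{"type":"array","items":{"type":"array"}},"grip_force":{"type":"number"}},"required":["targets"]}

```bash
ls; mkdir -p pics; cat > h.py <<'E'
import numpy as np, cv2
from station import ctrl, optics
from scipy.spatial.transform import Rotation as R
def cam(n):
    o=ctrl.get_obs(); c=optics.camera(n)
    if 'world_to_cam' in c: c['c2w']=np.linalg.inv(np.array(c['world_to_cam']))
    else:
        T=np.eye(4); T[:3,:3]=R.from_euler('xyz',o['eef_rot']).as_matrix(); T[:3,3]=o['ee_pos']; c['c2w']=T@np.array(c['mount'])
    return c
def rays(c,uv):
    uv=np.asarray(uv,float).reshape(-1,2); K=np.array(c['camera_matrix'])
    d=(uv-K[[0,1],[2,2]])/K[[0,1],[0,1]]; s=d.copy()
    for _ in range(20): s=d/(1+c['k1']*(s**2).sum(1,keepdims=True))
    return np.c_[s[:,0],-s[:,1],-np.ones(len(s))]
def onplane(c,uv,z):
    d=rays(c,uv)@c['c2w'][:3,:3].T; o=c['c2w'][:3,3]
    return o+d*((z-o[2])/d[:,2])[:,None]
def cloud(c):
    v,u=np.mgrid[0:384,0:512]; r=rays(c,np.c_[u.ravel(),v.ravel()])*c['range_z'].reshape(-1,1)
    return (r@c['c2w'][:3,:3].T+c['c2w'][:3,3]).reshape(384,512,3)
def proj(c,P):
    p=(np.atleast_2d(P)-c['c2w'][:3,3])@c['c2w'][:3,:3]; s=np.c_[p[:,0],-p[:,1]]/-p[:,2:]
    s*=1+c['k1']*(s**2).sum(1,keepdims=True); K=np.array(c['camera_matrix'])
    return s*K[[0,1],[0,1]]+K[[0,1],[2,2]]
def save(c,name): cv2.imwrite('pics/'+name,c['img'][:,:,::-1])
def delta(p):
    "shift in tool axes, cm, from the measured TCP to world p"
    o=ctrl.get_obs(); return R.from_euler('xyz',o['eef_rot']).as_matrix().T@(np.array(p)-o['ee_pos'])*100
E
python3 - <<'E'
from h import *
o=ctrl.get_obs(); print(o)
print(R.from_euler('xyz',o['eef_rot']).as_matrix().round(3))
a=cam('top');b=cam('side');
for n,c in (('top',a),('side',b)): print(n,c['c2w'].round(3).tolist(),c['camera_matrix'],c['k1'],(c['range_z']>0).mean())
save(a,'top0.png');save(b,'side0.png')
np.savez('s0.npz',top=cloud(a),side=cloud(b))
E
```

```text
pics
{'time_s': 0.0, 'qpos': array([ 1.23440978e+00,  3.00507469e-01,  1.52156081e+00,  3.97373953e-05,
        1.32071150e+00, -6.66088482e-02]), 'joint_vel': array([ 8.32084073e-04,  1.27235719e-03, -2.74808744e-05,  9.58269799e-04,
        1.16677151e-03, -1.89567585e-03]), 'tau': array([ 1.47362234e-04, -5.31819606e+01, -3.52742851e+01,  7.08467513e-02,
        2.43756291e-02, -1.14891336e-04]), 'ee_pos': array([0.14650481, 0.52988459, 0.22387495]), 'eef_rot': array([-1.57067891e+00,  1.18193297e-03,  1.30100884e+00]), 'force': array([ 0.06873108, -0.76242181,  0.56911944]), 'moment': array([-0.01225634,  0.00933876,  0.04133766]), 'grip_width': 0.09388616388278045}
[[ 0.267 -0.    -0.964]
 [ 0.964 -0.001  0.267]
 [-0.001 -1.     0.   ]]
top [[-0.001, 0.991, -0.132, 0.285], [-1.0, -0.001, -0.003, 0.034], [-0.003, 0.132, 0.991, 1.401], [0.0, 0.0, 0.0, 1.0]] [[452.60527332   0.         258.63854038]
 [  0.         452.60527332 193.06149923]
 [  0.           0.           1.        ]] 0.06327204807071554 0.9960174560546875
side [[0.994, 0.056, -0.091, 0.325], [-0.106, 0.583, -0.805, -1.007], [0.008, 0.81, 0.586, 0.875], [0.0, 0.0, 0.0, 1.0]] [[479.3308951    0.         248.1746144 ]
 [  0.         479.3308951  184.20965286]
 [  0.           0.           1.        ]] 0.0513285808780475 0.9961140950520834
```

View pics/top0.png

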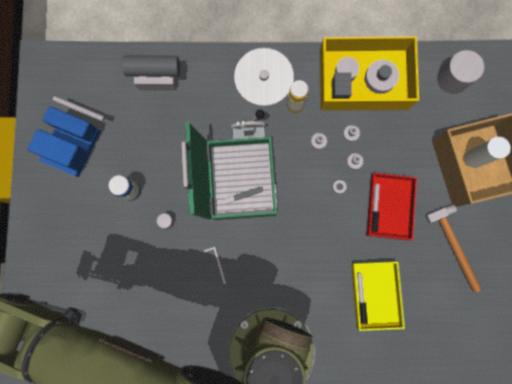

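View pics/side0.png

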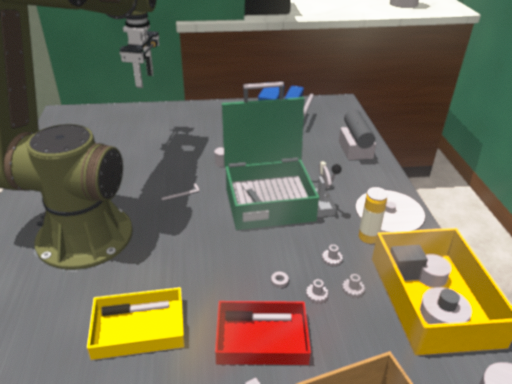

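Top view: robot base (272,350), tank (242,175) with cover on its left, and chisel (247,193). The tray is red (392,206); the yellow one (380,295) is the look-alike. Gear candidates are (319,141), (352,132) and (355,160), each with a hub on a disc. The ring at (340,186) is the bearing, and (165,220) is the slug. I'll enlarge and measure.

```bash
python3 - <<'E'
from h import *
a=cam('top'); P=cloud(a); img=a['img']; b=cam('side'); Q=cloud(b)
hsv=cv2.cvtColor(img,cv2.COLOR_RGB2HSV)
for n,uv in dict(g0=(319,141),g1=(352,132),g2=(355,160),ring=(340,186),slug=(165,220)).items():
    u,v=uv; w=P[v-13:v+14,u-13:u+14].reshape(-1,3); m=w[:,2]>0.006; h=w[:,2]>0.030
    print(n,'all',w[m].mean(0).round(4),np.ptp(w[m],0).round(3),'hub',w[h].mean(0).round(4) if h.any() else None,h.sum(),np.ptp(w[h],0).round(3) if h.any() else '')
# tray red
m=((hsv[...,0]<6)|(hsv[...,0]>174))&(hsv[...,1]>150)&(hsv[...,2]>80)
m[:, :340]=0
ct=max(cv2.findContours(m.astype(np.uint8),0,2)[0],key=cv2.contourArea)
r=onplane(a,ct.reshape(-1,2),.04); rr=cv2.minAreaRect((r[:,:2]*1000).astype(np.float32)); print('tray',rr)
# tank rim points
z=P[...,2]; g=(hsv[...,0]>55)&(hsv[...,0]<95)&(hsv[...,1]>60); rim=g&(abs(z-.085)<.006); rim[:,:200]=0
ct=P[rim][:,:2]; ct=ct[(abs(ct-np.median(ct,0))<.2).all(1)]
print('rim',cv2.minAreaRect((ct*1000).astype(np.float32)),len(ct))
# cover handle from side cloud: points x in tank region, z>0.2
s=Q.reshape(-1,3); k=(abs(s[:,0]-.47)<.15)&(s[:,1]>.1)&(s[:,1]<.35)&(s[:,2]>.27)&(s[:,2]<.36); print('handle',s[k].mean(0),s[k].min(0),s[k].max(0),k.sum())
s=P.reshape(-1,3); k=(s[:,0]>.35)&(s[:,0]<.65)&(s[:,1]>.1)&(s[:,1]<.35)&(s[:,2]>.27)&(s[:,2]<.36); print('handle',s[k].mean(0),s[k].min(0),s[k].max(0),k.sum())
# ball: black
k=(img.max(2)<40); k[:105]=0;k[125:]=0;k[:,:250]=0;k[:,270:]=0
print('ball',P[k].mean(0),np.c_[np.nonzero(k)].mean(0),k.sum())
# chisel
w=(abs(z-.046)<.008)&(P[...,0]>.4)&(P[...,0]<.62)&(P[...,1]<.2)&(P[...,1]>0.0)&(hsv[...,2]<130)
n,l,st,ce=cv2.connectedComponentsWithStats(w.astype(np.uint8)); i=1+st[1:,4].argmax()
q=P[l==i]; print('chisel',q.mean(0),cv2.minAreaRect((q[:,:2]*1000).astype(np.float32)),len(q), np.c_[np.nonzero(l==i)].mean(0))
big=np.hstack([cv2.resize(img[110:225,175:285],None,fx=4,fy=4,interpolation=3)[:460],cv2.resize(img[115:230,305:390],None,fx=4,fy=4,interpolation=3)[:460]])
cv2.imwrite('pics/crop1.png',big[:,:800,::-1])
E
```

```text
g0 all [ 0.6318 -0.1459  0.0332] [0.392 0.228 1.394] hub [ 0.6227 -0.1424  0.0915] 53 [0.363 0.195 1.37 ]
g1 all [ 0.6506 -0.245   0.0532] [0.417 0.328 1.394] hub [ 0.6305 -0.2301  0.1485] 63 [0.386 0.299 1.371]
g2 all [ 0.5669 -0.2553  0.0398] [0.311 0.322 1.394] hub [ 0.557  -0.2452  0.1094] 59 [0.298 0.309 1.371]
ring all [ 0.4873 -0.2079  0.0251] [0.226 0.27  1.394] hub [0.2853 0.034  1.4006] 1 [0. 0. 0.]
slug all [0.3802 0.3142 0.0573] [0.139 0.318 1.394] hub [0.3803 0.3153 0.0636] 186 [0.117 0.307 1.369]
tray ((427.32958984375, -362.29296875), (132.94879150390625, 190.9833984375), 83.61463928222656)
rim ((509.6802978515625, 90.17401123046875), (234.09544372558594, 191.7403106689453), 3.9188544750213623) 551
handle [0.49958339 0.20783946 0.29412256] [0.38596545 0.18909709 0.27006166] [0.61948948 0.22188833 0.32842848] 601
handle [0.49890121 0.21332683 0.29204354] [0.38237305 0.19837916 0.27001731] [0.61906851 0.22620365 0.32746953] 685
ball [0.67440946 0.03259732 0.1537561 ] [115.        260.2173913] 23
chisel [0.46508423 0.06952166 0.04491283] ((465.2125244140625, 69.42552185058594), (16.07489585876465, 86.19756317138672), 19.141664505004883) 147 [193.17006803 248.04761905]
```

View pics/crop1.png

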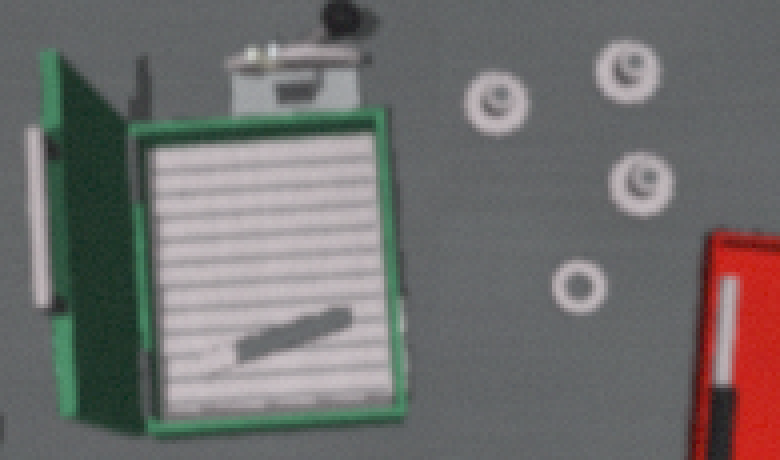

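Request:
jog_arm([
  [5, [0, -18, 0], 1.3],
  [5, [0, -18, 0], 1.3],
  [5, [0, -18, 0], 1.3],
  [5, [0, -18, 0], 1.3],
  [5, [-35, -18, -42], 1.3],
  [5, [-35, -18, -42], 1.3],
  [5, [-35, -18, -42], 1.3],
  [5, [-35, -18, -42], 1.3],
  [5, [-35, -18, -42], 1.3],
  [5, [-35, -18, -42], 1.3],
], grip_force=25)

```text
time_s: 1.2
ee_pos: [0.3181, 0.2817, 0.4045]
eef_rot: [-1.571, -0.0, -0.002]
force: [0.6, 0.2, -1.3]
grip_width: 0.0497
```

```bash
cat >> h.py <<'E'
def gears(c=None):
    "hub-top blobs on the bench in the top view"
    c=c or cam('top'); P=cloud(c); z=P[...,2]
    m=(abs(z-.042)<.008)&(c['range_z']>0)&(P[...,0]>.25)&(P[...,0]<.85)&(abs(P[...,1])<.7)
    n,l,st,ce=cv2.connectedComponentsWithStats(m.astype(np.uint8)); out=[]
    for i in range(1,n):
        if 15<st[i,4]<110 and max(st[i,2:4])<14: out.append((ce[i].round(0),onplane(c,ce[i],.042)[0,:2].round(4),st[i,4],P[l==i].mean(0).round(4)))
    return out
E
python3 - <<'E'
from h import *
o=ctrl.get_obs(); print(o['time_s'],o['ee_pos'],o['eef_rot'])
a=cam('top'); P=cloud(a); v=a['range_z']>0; save(a,'top1.png')
for g in gears(a): print(g)
for n,uv in dict(g0=(319,141),g1=(352,132),g2=(355,160)).items():
    u,w=uv; q=P[w-10:w+11,u-10:u+11][v[w-10:w+11,u-10:u+11]]; h=q[:,2]>.03; d=(q[:,2]>.006)
    print(n,q[h].mean(0).round(4),h.sum(),q[d].mean(0).round(4),np.ptp(q[d],0).round(3))
b=cam('side'); Q=cloud(b)[b['range_z']>0]; k=(Q[:,2]>.30)&(Q[:,2]<.345)&(Q[:,0]>.38)&(Q[:,0]<.63)&(Q[:,1]>.16)&(Q[:,1]<.27)
print('handle side',Q[k].mean(0),Q[k].min(0),Q[k].max(0))
Qt=P[v]; k=(Qt[:,2]>.30)&(Qt[:,2]<.345)&(Qt[:,0]>.38)&(Qt[:,0]<.63)&(Qt[:,1]>.16)&(Qt[:,1]<.27)
print('handle top',k.sum(),Qt[k].mean(0) if k.any() else 0)
E
```

```text
1.2 [0.31806298 0.28172005 0.40451565] [-1.57062027e+00 -2.65915179e-04 -2.38511391e-03]
(array([404., 105.]), array([ 0.7374, -0.4088]), np.int32(23), array([ 0.7373, -0.4087,  0.0422]))
(array([501., 124.]), array([ 0.6765, -0.6959]), np.int32(25), array([ 0.6759, -0.6947,  0.044 ]))
(array([353., 130.]), array([ 0.6605, -0.2525]), np.int32(55), array([ 0.6609, -0.2528,  0.0405]))
(array([249., 134.]), array([0.6484, 0.0665]), np.int32(16), array([0.6488, 0.0666, 0.0404]))
(array([319., 138.]), array([ 0.6365, -0.1493]), np.int32(48), array([ 0.6368, -0.1494,  0.0411]))
(array([356., 158.]), array([ 0.572 , -0.2607]), np.int32(50), array([ 0.5724, -0.261 ,  0.0405]))
g0 [ 0.6365 -0.1493  0.0407] 50 [ 0.6349 -0.1477  0.0196] [0.061 0.062 0.042]
g1 [ 0.6604 -0.2527  0.04  ] 58 [ 0.6592 -0.2513  0.0201] [0.049 0.054 0.04 ]
g2 [ 0.5719 -0.2604  0.0398] 55 [ 0.5706 -0.26    0.0197] [0.052 0.06  0.04 ]
handle side [0.50157593 0.21157841 0.31893188] [0.44776119 0.20183531 0.30085266] [0.55848311 0.22379871 0.32825534]
handle top 242 [0.49867976 0.2166542  0.3208781 ]
```

Request:
jog_arm([
  [5, [14.5, 0, -20.5], -0.33],
  [5, [14.5, 0, -20.5], -0.33],
  [5, [14.5, 0, -20.5], -0.33],
  [5, [14.5, 0, -20.5], -0.33],
  [5, [14.5, 0, -20.5], -0.33],
  [5, [14.5, 0, -20.5], -0.33],
  [5, [14.5, 17, -20.5], -0.33],
  [5, [14.5, 17, -20.5], -0.33],
  [5, [14.5, 17, -20.5], -0.33],
  [5, [14.5, 17, -20.5], -0.33],
])

```text
time_s: 2.3
ee_pos: [0.461, 0.0791, 0.2301]
eef_rot: [-1.569, 0.006, 0.332]
force: [0.8, 0.9, 0.3]
grip_width: 0.0496
```

```bash
python3 - <<'E'
from h import *
a=cam('top'); save(a,'top1.png')
w=cam('wrist'); save(w,'w1.png'); P=cloud(w)
hsv=cv2.cvtColor(w['img'],cv2.COLOR_RGB2HSV)
m=(abs(P[...,2]-.046)<.005)&(P[...,0]>.40)&(P[...,0]<.6)&(P[...,1]<.18)&(P[...,1]>0.0)&(w['range_z']>0)
n,l,st,ce=cv2.connectedComponentsWithStats(m.astype(np.uint8)); i=1+st[1:,4].argmax()
q=P[l==i]; print('chisel',q.mean(0),cv2.minAreaRect((q[:,:2]*1000).astype(np.float32)),len(q))
print(ctrl.get_obs()['ee_pos'],ctrl.get_obs()['eef_rot'])
cv2.imwrite('pics/m1.png',np.hstack([a['img'],w['img']])[:,:,::-1])
cv2.imwrite('pics/m1.png',cv2.resize(np.hstack([a['img'],w['img']])[:,:,::-1],(800,300)))
E
```

```text
chisel [0.46656352 0.0733759  0.04634314] ((465.4707946777344, 77.02574920654297), (15.683935165405273, 105.19526672363281), 17.86528778076172) 804
[0.46158272 0.07914094 0.23185283] [-1.56947117  0.00502798  0.33160655]
```

View pics/m1.png

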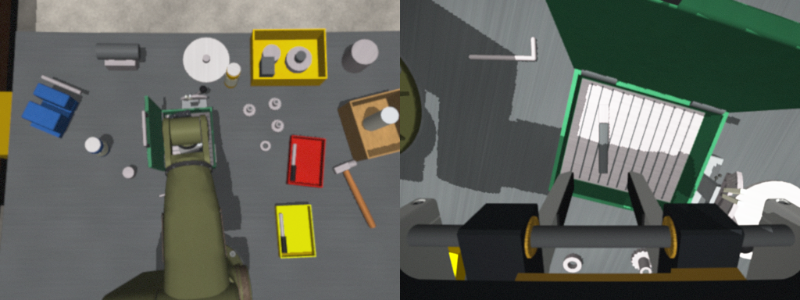

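Left: the space the arm had hidden is empty, so there are three gears. Right: wrist view of the tank with the chisel near (603,150), between the open jaws' line. Grasping it now.

Request:
jog_arm([
  [5, [0.2, 5, -0.3], 0],
  [5, [0.2, 10, -0.3], 0],
  [5, [0.2, 14, -0.3], 0],
  [5, [0.2, 17, -0.3], 0],
  [5, [0.2, 17.9, -0.3], 0],
  [5, [0.2, 17.9, -0.3], 0],
  [0, [0.2, 17.9, -0.3], 0],
  [0, [0.2, 17.9, -0.3], 0],
  [0, [0.2, 17.9, -0.3], 0],
  [0, [0.2, 17.9, -0.3], 0],
], grip_force=30)

```text
time_s: 3.4
ee_pos: [0.466, 0.0766, 0.0562]
eef_rot: [-1.571, -0.001, 0.331]
force: [-0.2, -0.4, 0.3]
grip_width: 0.0211
```

Request:
jog_arm([
  [0, [0, 0, 0], 0],
  [0, [0, 0, 0], 0],
  [0, [0, 0, 0], 0],
])

```text
time_s: 3.7
ee_pos: [0.4658, 0.0765, 0.0559]
eef_rot: [-1.571, -0.001, 0.331]
force: [-1.7, 0.7, 7.0]
grip_width: 0.0157
```

Request:
jog_arm([
  [0, [0, -5, 0], 0],
  [0, [0, -10, 0], 0],
  [0, [0, -15, 0], 0],
  [0, [0, -18, 0], 0],
  [0, [-18.6, -18, -41.6], -1.128],
  [0, [-18.6, -18, -41.6], -1.128],
  [0, [-18.6, -18, -41.6], -1.128],
  [0, [-18.6, -18, -41.6], -1.128],
  [0, [-18.6, -18, -41.6], -1.128],
  [0, [-18.6, -18, -41.6], -1.128],
])

```text
time_s: 4.7
ee_pos: [0.4433, -0.1817, 0.2354]
eef_rot: [-1.57, -0.0, 1.109]
force: [0.6, 0.8, -1.8]
grip_width: 0.0153
```

Request:
jog_arm([
  [0, [0, 0, 0], 0],
  [0, [0, 0, 0], 0],
])

```text
time_s: 4.9
ee_pos: [0.4436, -0.1805, 0.2351]
eef_rot: [-1.57, -0.0, 1.1]
force: [-0.1, 1.1, -1.8]
grip_width: 0.0156
```

```bash
python3 - <<'E'
from h import *
o=ctrl.get_obs(); print(o['ee_pos'],o['eef_rot'],delta([.4253,-.3769,.032]))
E
```

```text
[ 0.44359027 -0.18050797  0.23508483] [-1.56981061e+00 -1.80600345e-04  1.10011000e+00] [-18.33671041  20.29798927  -7.29621872]
```

Request:
jog_arm([
  [0, [-18.3, 0, -7.3], -0.359],
  [0, [-18.3, 0, -7.3], -0.359],
  [0, [-18.3, 0, -7.3], -0.359],
  [0, [-18.3, 0, -7.3], -0.359],
  [0, [-18.3, 5, -7.3], -0.359],
  [0, [-18.3, 10, -7.3], -0.359],
  [0, [-18.3, 13, -7.3], -0.359],
  [0, [-18.3, 13, -7.3], -0.359],
  [0, [-18.3, 13, -7.3], -0.359],
])

```text
time_s: 5.8
ee_pos: [0.4275, -0.3758, 0.1066]
eef_rot: [-1.571, 0.0, 1.463]
force: [0.1, 0.4, -1.7]
grip_width: 0.0161
```

```bash
python3 - <<'E'
from h import *
o=ctrl.get_obs(); print(o['ee_pos'],o['eef_rot'],delta([.4253,-.3769,.032]))
w=cam('wrist'); save(w,'w2.png')
E
```

```text
[ 0.42754361 -0.37578864  0.10660806] [-1.57121103e+00  2.29273922e-04  1.46267368e+00] [-0.1329876   7.46074874  0.21415202]
```

View pics/w2.png

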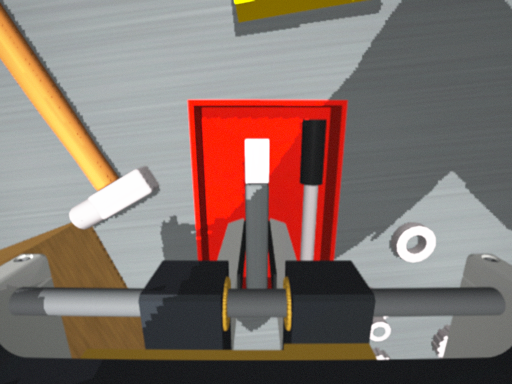

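The chisel (257,200) is aligned with the tray, clear of the screwdriver (310,190) and the left wall. Lowering it in.

Request:
jog_arm([
  [0, [-0.1, 4, 0.2], 0],
  [0, [-0.1, 6, 0.2], 0],
  [0, [-0.1, 7.2, 0.2], 0],
  [0, [-0.1, 7.5, 0.2], 0],
  [0, [-0.1, 7.5, 0.2], 0],
  [0, [-0.1, 7.5, 0.2], 0],
  [3.6, [-0.1, 7.5, 0.2], 0],
  [3.6, [-0.1, 7.5, 0.2], 0],
  [3.6, [-0.1, 7.5, 0.2], 0],
  [3.6, [-0.1, 7.5, 0.2], 0],
])

```text
time_s: 6.85
ee_pos: [0.4246, -0.3772, 0.0307]
eef_rot: [-1.571, 0.0, 1.462]
force: [-0.1, -0.2, 1.1]
grip_width: 0.0357
```

Request:
jog_arm([
  [3.6, [0, -3, 0], 0],
  [3.6, [0, -8, 0], 0],
  [4.6, [0, -13, 0], 0],
  [4.6, [0, -17, 0], 0],
  [4.6, [0, -17, 0], 0],
  [4.6, [0, -17, 0], 0],
])

```text
time_s: 7.45
ee_pos: [0.4246, -0.3771, 0.2007]
eef_rot: [-1.572, 0.001, 1.462]
force: [-0.3, 0.1, -0.4]
grip_width: 0.0459
```

```bash
python3 - <<'E'
from h import *
o=ctrl.get_obs(); print(o['ee_pos'],o['eef_rot'])
a=cam('top')
for g in gears(a): print(g)
for p in ([.572,-.2607,.20],): print(delta(p))
E
```

```text
[ 0.42458099 -0.37714202  0.20069985] [-1.57157820e+00  6.60483510e-04  1.46236471e+00]
(array([328., 106.]), array([ 0.7385, -0.1781]), np.int32(22), array([ 0.7388, -0.1782,  0.041 ]))
(array([351., 106.]), array([ 0.7385, -0.2484]), np.int32(20), array([ 0.7383, -0.2482,  0.0426]))
(array([502., 124.]), array([ 0.676 , -0.6982]), np.int32(19), array([ 0.6753, -0.697 ,  0.0443]))
(array([353., 130.]), array([ 0.6607, -0.2526]), np.int32(53), array([ 0.6608, -0.2527,  0.0414]))
(array([249., 134.]), array([0.649, 0.066]), np.int32(17), array([0.6494, 0.066 , 0.0407]))
(array([319., 138.]), array([ 0.6364, -0.1492]), np.int32(49), array([ 0.6367, -0.1494,  0.0406]))
(array([439., 142.]), array([ 0.6214, -0.5093]), np.int32(31), array([ 0.6214, -0.5092,  0.0423]))
(array([442., 154.]), array([ 0.5842, -0.5178]), np.int32(18), array([ 0.5844, -0.5181,  0.0412]))
(array([357., 158.]), array([ 0.5722, -0.2608]), np.int32(50), array([ 0.5725, -0.2611,  0.0406]))
[ 13.14067377  -0.05642207 -13.42921762]
```

Request:
jog_arm([
  [4.6, [13.1, 0, -13.4], 1.462],
  [4.6, [13.1, 0, -13.4], 1.462],
  [4.6, [13.1, 0, -13.4], 1.462],
  [4.6, [13.1, 0, -13.4], 1.462],
  [4.6, [13.1, 0, -13.4], 1.462],
  [4.6, [13.1, 0, -13.4], 1.462],
  [4.6, [13.1, 0, -13.4], 1.462],
  [4.6, [13.1, 3, -13.4], 1.462],
  [4.6, [13.1, 6, -13.4], 1.462],
  [4.6, [13.1, 8, -13.4], 1.462],
])

```text
time_s: 8.5
ee_pos: [0.5706, -0.2607, 0.1162]
eef_rot: [-1.568, 0.005, -0.006]
force: [-0.4, 0.0, -0.7]
grip_width: 0.0458
```

Request:
jog_arm([
  [4.6, [0, 0, 0], 0],
  [4.6, [0, 0, 0], 0],
])

```text
time_s: 8.7
ee_pos: [0.5717, -0.2612, 0.1199]
eef_rot: [-1.57, 0.002, 0.005]
force: [0.2, 0.3, 0.8]
grip_width: 0.046
```

```bash
python3 - <<'E'
from h import *
o=ctrl.get_obs(); print(o['ee_pos'],o['eef_rot'],delta([.572,-.2607,.034]))
w=cam('wrist'); save(w,'w3.png'); P=cloud(w); P[w['range_z']==0]=9
m=(abs(P[...,2]-.042)<.006)&(abs(P[...,0]-.572)<.05)&(abs(P[...,1]+.26)<.05)
print(P[m].mean(0),np.ptp(P[m],0),m.sum())
m=(abs(P[...,2]-.012)<.004)&(abs(P[...,0]-.572)<.05)&(abs(P[...,1]+.26)<.05)
print(P[m].mean(0),P[m].min(0),P[m].max(0),m.sum())
E
```

```text
[ 0.57173546 -0.26123413  0.11986715] [-1.57000947e+00  1.51663897e-03  4.66852879e-03] [0.03972596 8.5867042  0.04653263]
[ 0.57344661 -0.2620793   0.04253639] [0.02287642 0.02343599 0.00888843] 492
[ 0.57330311 -0.25839505  0.01265972] [ 0.5478008  -0.28808821  0.00810026] [ 0.59880705 -0.2372008   0.01594205] 1074
```

Request:
jog_arm([
  [4.6, [0.1, 4, 0], 0],
  [4.6, [0.1, 7, 0], 0],
  [4.6, [0.1, 8.5, 0], 0],
  [4.6, [0.1, 8.5, 0], 0],
  [0, [0.1, 8.5, 0], 0],
  [0, [0.1, 8.5, 0], 0],
  [0, [0.1, 8.5, 0], 0],
  [0, [0.1, 8.5, 0], 0],
  [0, [0.1, 8.5, 0], 0],
])

```text
time_s: 9.65
ee_pos: [0.5735, -0.2617, 0.0369]
eef_rot: [-1.572, -0.002, 0.001]
force: [-0.9, 0.7, 6.9]
grip_width: 0.0232
```

Request:
jog_arm([
  [0, [0, -4, 0], 0],
  [0, [0, -8, 0], 0],
  [0, [0, -12, 0], 0],
  [0, [-2, -15, 5], 0],
  [0, [-3, -17, 10], 0],
  [0, [-3, -17, 15], 0],
  [0, [-3, -17, 20], 0],
  [0, [-3, -17, 25], 0],
  [0, [-3, -17, 30], 0],
  [0, [-3, -17, 31], 0],
])

```text
time_s: 10.65
ee_pos: [0.5423, 0.052, 0.2059]
eef_rot: [-1.57, -0.0, 0.003]
force: [-0.8, -0.9, -2.6]
grip_width: 0.0234
```

```bash
python3 - <<'E'
from h import *
o=ctrl.get_obs(); print(o['ee_pos'],o['eef_rot'],delta([.545,.055,.068]))
E
```

```text
[0.54227259 0.05200664 0.20587527] [-1.57032182e+00 -3.47259844e-04  2.90612113e-03] [ 0.26882163 13.78776101  0.29199958]
```

Request:
jog_arm([
  [0, [-2.7, 3, 0], 0],
  [0, [-2.7, 7, 0], 0],
  [0, [-2.7, 11, 0], 0],
  [0, [-2.7, 13, 0], 0],
  [0, [-2.7, 13.7, 0], 0],
  [0, [-2.7, 13.7, 0], 0],
  [4.2, [-2.7, 13.7, 0], 0],
  [4.2, [-2.7, 13.7, 0], 0],
  [4.2, [-2.7, 13.7, 0], 0],
  [4.2, [-2.7, 13.7, 0], 0],
])

```text
time_s: 11.65
ee_pos: [0.5161, 0.0486, 0.069]
eef_rot: [-1.571, -0.001, 0.0]
force: [0.7, 0.7, -0.7]
grip_width: 0.042
```

Request:
jog_arm([
  [4.2, [0, -4, 0], 0],
  [4.2, [0, -8, 0], 0],
  [4.2, [0, -12, 0], 0],
  [4.6, [2, -14, -4], 0],
  [4.6, [6, -14, -9], 0],
  [4.6, [11, -14, -14], 0],
  [4.6, [12.5, -14, -18], 0],
  [4.6, [12.5, -14, -20], 0],
  [4.6, [12.5, -14, -20], 0],
])

```text
time_s: 12.55
ee_pos: [0.6413, -0.156, 0.2075]
eef_rot: [-1.571, 0.001, -0.004]
force: [0.3, 0.6, -0.9]
grip_width: 0.0457
```

```bash
cat >> h.py <<'E'
def wg(x,y):
    o=ctrl.get_obs(); w=cam('wrist'); P=cloud(w); P[w['range_z']==0]=9
    m=(abs(P[...,2]-.042)<.006)&(abs(P[...,0]-x)<.045)&(abs(P[...,1]-y)<.045)
    p=P[m].mean(0); print(o['time_s'],o['ee_pos'],o['eef_rot'],'hub',p,np.ptp(P[m],0),m.sum(),delta([p[0],p[1],.034]))
    return w
E
python3 - <<'E'
from h import *
wg(.6365,-.1493); print(gears())
E
```

```text
12.55 [ 0.64133948 -0.15603089  0.20749093] [-1.57125769e+00  6.99041843e-04 -3.86989620e-03] hub [ 0.63828913 -0.15071311  0.04266751] [0.02270215 0.02366546 0.00825332] 276 [-0.25034214 17.36856452  0.28423451]
[(array([372.,  73.]), array([ 0.8414, -0.3145]), np.int32(43), array([ 0.8423, -0.3151,  0.0399])), (array([501., 124.]), array([ 0.6773, -0.6964]), np.int32(25), array([ 0.6772, -0.6963,  0.0421])), (array([249., 134.]), array([0.6494, 0.0677]), np.int32(16), array([0.6495, 0.0677, 0.0417]))]
```

Request:
jog_arm([
  [4.6, [-0.3, 5, 0.4], 0],
  [4.6, [-0.3, 10, 0.4], 0],
  [4.6, [-0.3, 14, 0.4], 0],
  [4.6, [-0.3, 17, 0.4], 0],
  [4.6, [-0.3, 17.3, 0.4], 0],
  [4.6, [-0.3, 17.3, 0.4], 0],
  [0, [-0.3, 17.3, 0.4], 0],
  [0, [-0.3, 17.3, 0.4], 0],
  [0, [-0.3, 17.3, 0.4], 0],
  [0, [-0.3, 17.3, 0.4], 0],
])

```text
time_s: 13.65
ee_pos: [0.6383, -0.1474, 0.0367]
eef_rot: [-1.571, -0.001, 0.0]
force: [-1.4, 0.9, 7.5]
grip_width: 0.0233
```

Request:
jog_arm([
  [0, [0, 0, 0], 0],
  [0, [0, -4, 0], 0],
  [0, [0, -8, 0], 0],
  [0, [0, -12, 0], 0],
  [0, [-4, -16, 4], 0],
  [0, [-8, -17, 8], 0],
  [0, [-12, -17, 13], 0],
  [0, [-12, -17, 18], 0],
  [0, [-12, -17, 23], 0],
  [0, [-12, -17, 27.5], 0],
])

```text
time_s: 14.65
ee_pos: [0.5182, 0.1022, 0.2059]
eef_rot: [-1.571, -0.001, -0.0]
force: [1.0, 0.6, -2.4]
grip_width: 0.0233
```

```bash
python3 - <<'E'
from h import *
o=ctrl.get_obs(); print(o['ee_pos'],o['eef_rot'],delta([.515,.125,.069]))
E
```

```text
[0.51819655 0.10218418 0.20594915] [-1.57070520e+00 -7.39233010e-04 -2.80734219e-04] [-0.3304195  13.69488197  2.28024443]
```

Request:
jog_arm([
  [0, [0, 0, 0], 0],
  [0, [0, 0, 0], 0],
])

```text
time_s: 14.85
ee_pos: [0.5189, 0.1014, 0.2053]
eef_rot: [-1.571, 0.0, 0.003]
force: [-0.5, 0.4, -1.7]
grip_width: 0.0231
```

Request:
jog_arm([
  [0, [-0.4, 3, 2.4], 0],
  [0, [-0.4, 7, 2.4], 0],
  [0, [-0.4, 11, 2.4], 0],
  [0, [-0.4, 13, 2.4], 0],
  [0, [-0.4, 13.6, 2.4], 0],
  [0, [-0.4, 13.6, 2.4], 0],
  [4.2, [-0.4, 13.6, 2.4], 0],
  [4.2, [-0.4, 13.6, 2.4], 0],
  [4.2, [-0.4, 13.6, 2.4], 0],
  [4.2, [-0.4, 13.6, 2.4], 0],
])

```text
time_s: 15.85
ee_pos: [0.5154, 0.1247, 0.07]
eef_rot: [-1.571, -0.001, 0.0]
force: [0.5, -0.9, -0.0]
grip_width: 0.0416
```

Request:
jog_arm([
  [4.2, [0, -4, 0], 0],
  [4.2, [0, -8, 0], 0],
  [4.2, [0, -12, 0], 0],
  [4.6, [2, -14, -4], 0],
  [4.6, [5, -14, -9], 0],
  [4.6, [8, -14, -14], 0],
  [4.6, [11, -14, -19], 0],
  [4.6, [14, -14, -24], 0],
  [4.6, [14.5, -14, -29], 0],
  [4.6, [14.5, -14, -34], 0],
])

```text
time_s: 16.85
ee_pos: [0.6577, -0.1863, 0.2091]
eef_rot: [-1.571, 0.0, 0.001]
force: [0.2, 0.0, 0.0]
grip_width: 0.0464
```

Request:
jog_arm([
  [4.6, [0, 0, -4], 0],
  [4.6, [0, 0, -4], 0],
  [4.6, [0, 0, -4], 0],
])

```text
time_s: 17.15
ee_pos: [0.6569, -0.2252, 0.2091]
eef_rot: [-1.571, 0.0, -0.001]
force: [-0.2, 0.9, 0.1]
grip_width: 0.0461
```

```bash
python3 - <<'E'
from h import *
wg(.6607,-.2527)
E
```

```text
17.15 [ 0.65686438 -0.22524638  0.20912536] [-1.57055602e+00  2.27094454e-04 -8.56495096e-04] hub [ 0.65953145 -0.2145039   0.04272804] [0.0227463  0.01594619 0.00761109] 197 [ 0.25236563 17.53282375  0.96133699]
```

```bash
python3 - <<'E'
from h import *
w=wg(.66,-.21)
P=cloud(w);P[w['range_z']==0]=9
m=(abs(P[...,2]-.012)<.004)&(abs(P[...,0]-.66)<.07)&(abs(P[...,1]+.21)<.05); print(P[m].mean(0),P[m].min(0),P[m].max(0))
m=(abs(P[...,2]-.042)<.006)&(P[...,0]<.8)&(P[...,0]>.5)&(P[...,1]<-.1)&(P[...,1]>-.35)
n,l,st,ce=cv2.connectedComponentsWithStats(m.astype(np.uint8))
for i in range(1,n):
    if st[i,4]>60: print(P[l==i].mean(0),st[i,4])
E
```

```text
17.2 [ 0.65703555 -0.22416106  0.20932623] [-1.57055469e+00  1.26908758e-04  5.70012988e-04] hub [ 0.65942579 -0.21139576  0.0425506 ] [0.02272668 0.02399581 0.00855124] 282 [ 0.22407773 17.54960219  1.21596472]
[ 0.659655   -0.20945895  0.0126181 ] [ 0.63453936 -0.23658358  0.00846965] [ 0.68515236 -0.18653386  0.01465672]
[ 0.74016683 -0.22925368  0.04210941] 263
[ 0.76608944 -0.21648039  0.04207659] 134
[ 0.65942579 -0.21139576  0.0425506 ] 282
[ 0.51944753 -0.31578532  0.03985159] 147
```

The last gear was knocked to (0.659, -0.211), still upright. Grasping it there.

Request:
jog_arm([
  [4.6, [0.2, 5, 1.3], 0],
  [4.6, [0.2, 10, 1.3], 0],
  [4.6, [0.2, 14, 1.3], 0],
  [4.6, [0.2, 17, 1.3], 0],
  [4.6, [0.2, 17.4, 1.3], 0],
  [4.6, [0.2, 17.4, 1.3], 0],
  [0, [0.2, 17.4, 1.3], 0],
  [0, [0.2, 17.4, 1.3], 0],
  [0, [0.2, 17.4, 1.3], 0],
  [0, [0.2, 17.4, 1.3], 0],
])

```text
time_s: 18.25
ee_pos: [0.6595, -0.2118, 0.0365]
eef_rot: [-1.571, -0.001, 0.0]
force: [-0.6, 0.6, 5.8]
grip_width: 0.0233
```

Request:
jog_arm([
  [0, [0, 0, 0], 0],
  [0, [0, -4, 0], 0],
  [0, [0, -8, 0], 0],
  [0, [0, -12, 0], 0],
  [0, [-4, -16, 3], 0],
  [0, [-8, -17, 6], 0],
  [0, [-12, -17, 9], 0],
  [0, [-16, -17, 12], 0],
  [0, [-20, -17, 15], 0],
  [0, [-21, -17, 19], 0],
])

```text
time_s: 19.25
ee_pos: [0.4471, -0.0236, 0.2053]
eef_rot: [-1.571, 0.0, -0.002]
force: [1.1, 1.3, -1.2]
grip_width: 0.0234
```

Request:
jog_arm([
  [0, [0, 0, 5], 0],
  [0, [0, 0, 10], 0],
  [0, [0, 0, 10], 0],
  [0, [0, 0, 10], 0],
])

```text
time_s: 19.65
ee_pos: [0.4495, 0.077, 0.2053]
eef_rot: [-1.571, 0.0, 0.003]
force: [-0.7, -0.5, -2.3]
grip_width: 0.0232
```

```bash
python3 - <<'E'
from h import *
o=ctrl.get_obs(); print(o['ee_pos'],o['eef_rot'],delta([.445,.09,.069]))
E
```

```text
[0.44952427 0.07697813 0.20532638] [-1.57098384e+00  1.04597097e-04  2.92645197e-03] [-0.44718841 13.63244028  1.30606201]
```

Request:
jog_arm([
  [0, [-0.4, 3, 1.3], 0],
  [0, [-0.4, 7, 1.3], 0],
  [0, [-0.4, 11, 1.3], 0],
  [0, [-0.4, 13, 1.3], 0],
  [0, [-0.4, 13.6, 1.3], 0],
  [0, [-0.4, 13.6, 1.3], 0],
  [4.2, [-0.4, 13.6, 1.3], 0],
  [4.2, [-0.4, 13.6, 1.3], 0],
  [4.2, [-0.4, 13.6, 1.3], 0],
  [4.2, [-0.4, 13.6, 1.3], 0],
])

```text
time_s: 20.65
ee_pos: [0.4461, 0.0892, 0.0699]
eef_rot: [-1.571, -0.001, 0.001]
force: [0.2, -0.8, -0.5]
grip_width: 0.0416
```

Request:
jog_arm([
  [4.2, [0, -5, 0], 0],
  [4.2, [0, -10, 0], 0],
  [4.2, [0, -15, 0], 0],
  [4.2, [0, -20, -2], 0],
  [4.2, [0, -25, -4], 0],
  [4.2, [0, -30, -6], 0],
  [4.2, [0, -35, -8], 0],
  [4.2, [0, -37, -10], 0],
  [4.2, [0, -37, -12], 0],
])

```text
time_s: 21.55
ee_pos: [0.4459, -0.0319, 0.4441]
eef_rot: [-1.572, -0.007, 0.0]
force: [0.5, 0.6, -0.1]
grip_width: 0.0423
```

```bash
python3 - <<'E'
from h import *
o=ctrl.get_obs(); print(o['ee_pos'],o['eef_rot'])
b=cam('side'); Q=cloud(b); Q[b['range_z']==0]=9
a=cam('top'); P=cloud(a); P[a['range_z']==0]=9
w=cam('wrist'); W=cloud(w); W[w['range_z']==0]=9
for n,S in (('top',P),('side',Q),('wrist',W)):
    for zl,zh in ((.305,.34),(.20,.26),(.10,.15)):
        k=(S[...,2]>zl)&(S[...,2]<zh)&(S[...,0]>.41)&(S[...,0]<.6)&(S[...,1]>.16)&(S[...,1]<.27)
        q=S[k]
        if len(q)>20:
            A=np.c_[q[:,0]-.5,q[:,2]-(zl+zh)/2,np.ones(len(q))]; f=np.linalg.lstsq(A,q[:,1],rcond=None)[0]
            print(n,zl,len(q),q.mean(0).round(4),q.min(0).round(3),q.max(0).round(3),'y=',f.round(4))
save(w,'w4.png'); im=np.hstack([w['img'],b['img'][60:252,150:406].repeat(2,0).repeat(2,1)]); cv2.imwrite('pics/m2.png',cv2.resize(im[:,:,::-1],(800,300)))
E
```

```text
[ 0.44591197 -0.03185806  0.44406968] [-1.57203310e+00 -7.43390207e-03  4.84609553e-04]
top 0.305 235 [0.4983 0.2169 0.3211] [0.444 0.208 0.306] [0.556 0.227 0.327] y= [0.065  0.2641 0.2174]
top 0.2 417 [0.5026 0.2025 0.2317] [0.41  0.192 0.2  ] [0.599 0.229 0.26 ] y= [0.0608 0.1736 0.202 ]
top 0.1 268 [0.5024 0.1889 0.1252] [0.41 0.18 0.1 ] [0.599 0.198 0.15 ] y= [0.0678 0.1183 0.1887]
side 0.305 190 [0.503  0.2118 0.3199] [0.448 0.2   0.305] [0.559 0.224 0.328] y= [0.0877 0.1505 0.2119]
side 0.2 1308 [0.505  0.1988 0.2306] [0.41  0.184 0.2  ] [0.6   0.214 0.26 ] y= [0.0717 0.1199 0.1984]
side 0.1 980 [0.5037 0.1861 0.1252] [0.41  0.173 0.1  ] [0.6   0.201 0.15 ] y= [0.0713 0.122  0.1858]
wrist 0.2 592 [0.4655 0.1943 0.2081] [0.41 0.19 0.2 ] [0.566 0.201 0.222] y= [0.0647 0.0602 0.1978]
wrist 0.1 1721 [0.5049 0.187  0.1264] [0.41  0.177 0.1  ] [0.6   0.197 0.15 ] y= [0.0761 0.1342 0.1865]
```

View pics/m2.png

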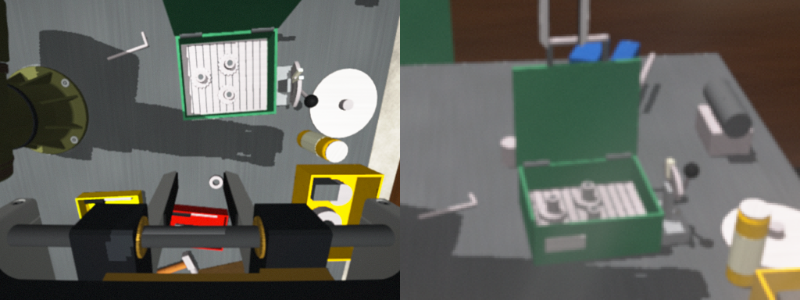

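Wrist view: all three gears stand in the tank at (203,75), (230,65) and (228,95), and the chisel has gone from it. In the side view the cover is leaning back, lean ≈ 0.12 rad by the plane fit. Next is the handle, near (0.500, 0.2165, 0.319).

Request:
jog_arm([
  [5, [5.4, 0, 24.8], -1.641],
  [5, [5.4, 0, 24.8], -1.641],
  [5, [5.4, 0, 24.8], -1.641],
  [5, [5.4, 0, 24.8], -1.641],
  [5, [5.4, 0, 24.8], -1.641],
  [5, [5.4, 0, 24.8], -1.641],
  [5, [5.4, 0, 24.8], -1.641],
  [5, [5.4, 0, 24.8], -1.641],
  [5, [5.4, 0, 24.8], -1.641],
  [5, [5.4, 0, 24.8], -1.641],
])

```text
time_s: 22.7
ee_pos: [0.4991, 0.2183, 0.4387]
eef_rot: [-1.57, 0.0, 1.508]
force: [0.3, -0.1, -0.6]
grip_width: 0.0501
```

```bash
python3 - <<'E'
from h import *
o=ctrl.get_obs(); print(o['ee_pos'],o['eef_rot'],o['qpos'],delta([.500,.2165,.319]))
w=cam('wrist'); save(w,'w5.png'); W=cloud(w); W[w['range_z']==0]=9
k=(W[...,2]>.31)&(W[...,2]<.335)&(W[...,0]>.40)&(W[...,0]<.6)&(W[...,1]>.17)&(W[...,1]<.26)
print(W[k].mean(0),W[k].min(0),W[k].max(0),k.sum())
E
```

```text
[0.49906845 0.21832684 0.43867318] [-1.56957042e+00  3.60166886e-04  1.50771003e+00] [ 3.45072636e-01  2.33145115e-01  1.12069940e+00  1.59796668e-04
  1.78901629e+00 -1.16260268e+00] [-0.17213697 11.96724362 -0.11915783]
[0.49823623 0.21674805 0.32294575] [0.44626274 0.20736579 0.31154536] [0.55686482 0.22630246 0.32616065] 1070
```

View pics/w5.png

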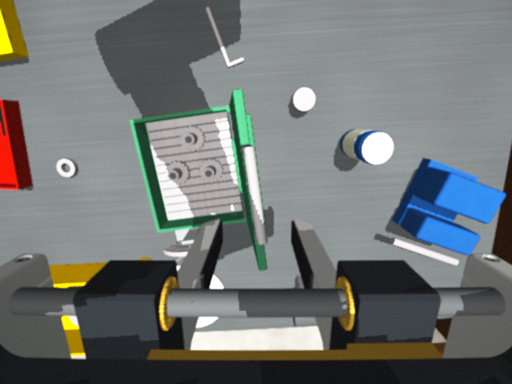

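The wrist sees the bar (255,200) at (0.498, 0.217), top z 0.326, which agrees with the prediction. Descending and gripping.

Request:
jog_arm([
  [5, [-0.2, 4, -0.1], -0.133],
  [5, [-0.2, 8, -0.1], -0.133],
  [5, [-0.2, 10.5, -0.1], -0.133],
  [5, [-0.2, 11.9, -0.1], -0.133],
  [5, [-0.2, 11.9, -0.1], -0.133],
  [0, [-0.2, 11.9, -0.1], -0.133],
  [0, [-0.2, 11.9, -0.1], -0.133],
  [0, [-0.2, 11.9, -0.1], -0.133],
  [0, [-0.2, 11.9, -0.1], -0.133],
  [0, [-0.2, 11.9, -0.1], -0.133],
], grip_force=25)

```text
time_s: 23.75
ee_pos: [0.5006, 0.2152, 0.3206]
eef_rot: [-1.571, -0.0, 1.633]
force: [0.1, 5.7, 3.1]
grip_width: 0.0132
```

Request:
jog_arm([
  [0, [0, 0, 0], 0],
  [0, [0, 0, 0], 0],
])

```text
time_s: 23.95
ee_pos: [0.5006, 0.2154, 0.3207]
eef_rot: [-1.571, -0.001, 1.634]
force: [-0.1, 3.4, 3.0]
grip_width: 0.0109
```

```bash
cat > arc.py <<'E'
import sys
from h import *
H=np.array([.5035,.183,.085]); X=np.array([-.07,.9976,0]); z=np.array([0,0,1.])
hp=lambda t: H+.235*(-X*np.cos(t)+z*np.sin(t))+.006*(z*np.cos(t)+X*np.sin(t))
o=ctrl.get_obs(); p=o['ee_pos']; d=p-H; px,pz=d@X,d@z
t=np.arctan2(pz,-px)-np.arctan2(.006,.235)
print(o['time_s'],p,o['eef_rot'],'F',o['force'].round(1),'theta',t.round(3),'rad',np.hypot(px,pz).round(4),'w',o['grip_width'])
Rm=R.from_euler('xyz',o['eef_rot']).as_matrix()
if len(sys.argv)>1:
    st=float(sys.argv[1])
    for i in range(1,11): print(round(t-st*i,3),((hp(t-st*i)-p)@Rm*100).round(1).tolist())
E
python3 arc.py 0.03
```

```text
23.95 [0.50061192 0.21539852 0.32065432] [-1.57138905e+00 -6.32789368e-04  1.63356125e+00] F [-0.1  3.4  3. ] theta 1.682 rad 0.2379 w 0.01090265342011165
1.652 [-0.7, 0.2, -0.1]
1.622 [-1.4, 0.1, -0.1]
1.592 [-2.1, 0.1, -0.1]
1.562 [-2.8, 0.1, -0.1]
1.532 [-3.6, 0.1, -0.1]
1.502 [-4.3, 0.1, -0.1]
1.472 [-5.0, 0.1, -0.1]
1.442 [-5.7, 0.2, -0.1]
1.412 [-6.4, 0.3, -0.1]
1.382 [-7.1, 0.4, -0.1]
```

Request:
jog_arm([
  [0, [-0.7, 0, 0], 0],
  [0, [-1.4, -0.1, 0], 0],
  [0, [-2.1, -0.1, 0], 0],
  [0, [-2.8, -0.1, 0], 0],
  [0, [-3.6, -0.1, 0], 0],
  [0, [-4.3, -0.1, 0], 0],
  [0, [-5.0, -0.1, 0], 0],
  [0, [-5.7, 0, 0], 0],
  [0, [-6.4, 0.1, 0], 0],
  [0, [-7.1, 0.2, 0], 0],
])

```text
time_s: 24.95
ee_pos: [0.5053, 0.1443, 0.3191]
eef_rot: [-1.573, -0.001, 1.634]
force: [2.2, 3.7, 5.0]
grip_width: 0.0109
```

```bash
python3 arc.py 0.03
```

```text
24.95 [0.50532635 0.14431947 0.31906125] [-1.57279214e+00 -9.56078205e-04  1.63369677e+00] F [2.2 3.7 5. ] theta 1.381 rad 0.2372 w 0.010948326608832055
1.351 [-0.7, 0.3, -0.1]
1.321 [-1.3, 0.5, -0.1]
1.291 [-2.0, 0.7, -0.1]
1.261 [-2.7, 0.8, -0.1]
1.231 [-3.4, 1.0, -0.1]
1.201 [-4.1, 1.3, -0.1]
1.171 [-4.7, 1.5, -0.1]
1.141 [-5.4, 1.8, -0.1]
1.111 [-6.0, 2.1, -0.1]
1.081 [-6.6, 2.4, -0.1]
```

Request:
jog_arm([
  [0, [-0.7, 0.2, 0], 0],
  [0, [-1.3, 0.3, 0], 0],
  [0, [-2.0, 0.5, 0], 0],
  [0, [-2.7, 0.7, 0], 0],
  [0, [-3.4, 0.9, 0], 0],
  [0, [-4.1, 1.2, 0], 0],
  [0, [-4.7, 1.4, 0], 0],
  [0, [-5.4, 1.7, 0], 0],
  [0, [-6.0, 2.0, 0], 0],
  [0, [-6.6, 2.3, 0], 0],
])

```text
time_s: 25.95
ee_pos: [0.5099, 0.0779, 0.296]
eef_rot: [-1.574, 0.0, 1.633]
force: [5.6, 0.3, 5.2]
grip_width: 0.0114
```

```bash
python3 arc.py 0.03
```

```text
25.95 [0.50992832 0.07787986 0.29598171] [-1.57380725e+00  2.94606676e-04  1.63318938e+00] F [5.6 0.3 5.2] theta 1.082 rad 0.2358 w 0.011411646625976097
1.052 [-0.6, 0.4, -0.1]
1.022 [-1.2, 0.7, -0.1]
0.992 [-1.8, 1.1, -0.1]
0.962 [-2.4, 1.5, -0.1]
0.932 [-3.0, 1.9, -0.1]
0.902 [-3.6, 2.3, -0.1]
0.872 [-4.1, 2.7, -0.1]
0.842 [-4.7, 3.2, -0.1]
0.812 [-5.2, 3.6, -0.1]
0.782 [-5.7, 4.1, -0.1]
```

Request:
jog_arm([
  [0, [-0.6, 0.4, -0.1], 0],
  [0, [-1.2, 0.7, -0.1], 0],
  [0, [-1.8, 1.1, -0.1], 0],
  [0, [-2.4, 1.5, -0.2], 0],
  [0, [-3.0, 1.9, -0.2], 0],
  [0, [-3.6, 2.3, -0.2], 0],
  [0, [-4.1, 2.7, -0.2], 0],
  [0, [-4.7, 3.2, -0.2], 0],
  [0, [-5.2, 3.6, -0.2], 0],
  [0, [-5.7, 4.1, -0.2], 0],
])

```text
time_s: 26.95
ee_pos: [0.5143, 0.0207, 0.2543]
eef_rot: [-1.57, 0.001, 1.633]
force: [-5.2, -4.0, 6.3]
grip_width: 0.0112
```

```bash
python3 arc.py 0.03
```

```text
26.95 [0.51425845 0.02069513 0.25429817] [-1.56961426e+00  1.13153625e-03  1.63301303e+00] F [-5.2 -4.   6.3] theta 0.78 rad 0.2348 w 0.01124583960760055
0.75 [-0.5, 0.5, -0.1]
0.72 [-1.0, 1.0, -0.1]
0.69 [-1.5, 1.5, -0.1]
0.66 [-1.9, 2.1, -0.1]
0.63 [-2.4, 2.6, -0.1]
0.6 [-2.8, 3.2, -0.1]
0.57 [-3.2, 3.7, -0.1]
0.54 [-3.6, 4.3, -0.1]
0.51 [-3.9, 4.9, -0.1]
0.48 [-4.3, 5.6, -0.1]
```

Request:
jog_arm([
  [0, [-0.6, 0.4, 0.05], 0],
  [0, [-1.1, 0.9, 0.1], 0],
  [0, [-1.6, 1.4, 0.1], 0],
  [0, [-2.0, 2.0, 0.1], 0],
  [0, [-2.5, 2.5, 0.1], 0],
  [0, [-2.9, 3.1, 0.1], 0],
  [0, [-3.3, 3.6, 0.1], 0],
  [0, [-3.7, 4.2, 0.1], 0],
  [0, [-4.0, 4.8, 0.1], 0],
  [0, [-4.4, 5.5, 0.1], 0],
])

```text
time_s: 27.95
ee_pos: [0.5166, -0.0228, 0.1991]
eef_rot: [-1.571, 0.0, 1.633]
force: [2.8, -0.5, 1.2]
grip_width: 0.0112
```

```bash
python3 arc.py 0.02
```

```text
27.95 [ 0.51657458 -0.02280513  0.19905606] [-1.57116266e+00  4.82409009e-04  1.63345241e+00] F [ 2.8 -0.5  1.2] theta 0.48 rad 0.2357 w 0.011235848511234894
0.46 [-0.2, 0.4, -0.1]
0.44 [-0.4, 0.9, -0.1]
0.42 [-0.6, 1.3, -0.1]
0.4 [-0.8, 1.7, -0.1]
0.38 [-1.0, 2.1, -0.1]
0.36 [-1.2, 2.6, -0.1]
0.34 [-1.3, 3.0, -0.1]
0.32 [-1.5, 3.5, -0.1]
0.3 [-1.7, 3.9, -0.1]
0.28 [-1.8, 4.3, -0.1]
```

Request:
jog_arm([
  [0, [-0.2, 0.4, 0], 0],
  [0, [-0.4, 0.9, 0], 0],
  [0, [-0.6, 1.3, 0], 0],
  [0, [-0.9, 1.7, 0], 0],
  [0, [-1.1, 2.1, 0], 0],
  [0, [-1.3, 2.6, 0], 0],
  [0, [-1.4, 3.0, 0], 0],
  [0, [-1.6, 3.5, 0], 0],
  [0, [-1.8, 3.9, 0], 0],
  [0, [-1.9, 4.3, 0], 0],
])

```text
time_s: 28.95
ee_pos: [0.5176, -0.0414, 0.1558]
eef_rot: [-1.57, -0.0, 1.633]
force: [1.8, -1.5, 1.1]
grip_width: 0.0113
```

```bash
python3 arc.py 0.02
```

```text
28.95 [ 0.51755397 -0.04140217  0.15584251] [-1.57034653e+00 -5.64997887e-05  1.63346534e+00] F [ 1.8 -1.5  1.1] theta 0.28 rad 0.2357 w 0.011310373545826386
0.26 [-0.1, 0.5, -0.2]
0.24 [-0.2, 0.9, -0.2]
0.22 [-0.3, 1.4, -0.2]
0.2 [-0.4, 1.8, -0.2]
0.18 [-0.5, 2.3, -0.2]
0.16 [-0.6, 2.8, -0.2]
0.14 [-0.7, 3.2, -0.2]
0.12 [-0.8, 3.7, -0.2]
0.1 [-0.8, 4.1, -0.2]
0.08 [-0.9, 4.6, -0.2]
```

Request:
jog_arm([
  [0, [-0.1, 0.5, 0], 0],
  [0, [-0.2, 0.9, 0], 0],
  [0, [-0.3, 1.4, 0], 0],
  [0, [-0.5, 1.8, 0], 0],
  [0, [-0.6, 2.3, 0], 0],
  [0, [-0.7, 2.8, 0], 0],
  [0, [-0.8, 3.2, 0], 0],
  [0, [-0.9, 3.6, 0], 0],
  [0, [-0.9, 4.0, 0], 0],
  [0, [-1.0, 4.4, 0], 0],
])

```text
time_s: 29.95
ee_pos: [0.518, -0.0511, 0.1118]
eef_rot: [-1.57, -0.0, 1.634]
force: [-0.5, 3.5, -1.0]
grip_width: 0.0115
```

Request:
jog_arm([
  [0, [0, 0.2, 0], 0],
  [0, [0, 0.4, 0], 0],
  [0, [0, 0.6, 0], 0],
  [0, [-0.1, 0.8, 0], 0],
  [0, [-0.1, 1.0, 0], 0],
  [0, [-0.1, 1.2, 0], 0],
  [0, [-0.1, 1.35, 0], 0],
  [0, [-0.1, 1.5, 0], 0],
  [0, [-0.1, 1.6, 0], 0],
  [0, [-0.1, 1.7, 0], 0],
])

```text
time_s: 30.95
ee_pos: [0.5183, -0.0524, 0.0952]
eef_rot: [-1.571, 0.0, 1.633]
force: [-4.5, -3.3, 1.1]
grip_width: 0.0115
```

```bash
python3 arc.py
```

```text
30.95 [ 0.51827326 -0.05244967  0.09522526] [-1.57054386e+00  2.78850509e-04  1.63339731e+00] F [-4.5 -3.3  1.1] theta 0.018 rad 0.2361 w 0.0115079618619812
```

Request:
jog_arm([
  [0, [0, 0.1, 0], 0],
  [0, [0, 0.1, 0], 0],
  [0, [0, 0.2, 0], 0],
  [0, [0, 0.2, 0], 0],
  [0, [0, 0.3, 0], 0],
  [0, [0, 0.3, 0], 0],
])

```text
time_s: 31.55
ee_pos: [0.5182, -0.0526, 0.0922]
eef_rot: [-1.57, 0.0, 1.633]
force: [-4.2, -3.8, -2.4]
grip_width: 0.0113
```

Request:
jog_arm([
  [0, [0, 0.1, 0], 0],
  [0, [0, 0.1, 0], 0],
  [0, [0, 0.2, 0], 0],
  [0, [0, 0.2, 0], 0],
])

```text
time_s: 31.95
ee_pos: [0.5183, -0.0526, 0.0902]
eef_rot: [-1.571, 0.001, 1.633]
force: [-3.7, -4.6, -2.1]
grip_width: 0.011
```

Request:
jog_arm([
  [0, [0, 0.1, 0], 0],
  [0, [0, 0.1, 0], 0],
  [0, [0, 0.2, 0], 0],
  [0, [0, 0.2, 0], 0],
])

```text
time_s: 32.35
ee_pos: [0.5183, -0.0527, 0.0887]
eef_rot: [-1.571, 0.001, 1.633]
force: [-7.7, -5.0, 5.7]
grip_width: 0.0112
```

```bash
python3 - <<'E'
from h import *
b=cam('side'); save(b,'side3.png'); Q=cloud(b); Q[b['range_z']==0]=9
hsv=cv2.cvtColor(b['img'],cv2.COLOR_RGB2HSV); g=(hsv[...,0]>55)&(hsv[...,0]<95)&(hsv[...,1]>60)
k=g&(Q[...,2]>.088)&(Q[...,2]<.13)&(Q[...,0]>.4)&(Q[...,0]<.63)&(Q[...,1]>-.02)&(Q[...,1]<.19)
q=Q[k]; A=np.c_[q[:,0]-.51,q[:,1]-.09,np.ones(len(q))]; print(len(q),np.linalg.lstsq(A,q[:,2],rcond=None)[0])
cv2.imwrite('pics/c3.png',cv2.resize(b['img'][130:260,180:380,::-1],None,fx=3,fy=3))
E
```

```text
2053 [-0.00701187  0.02425202  0.10197226]
```

View pics/c3.png

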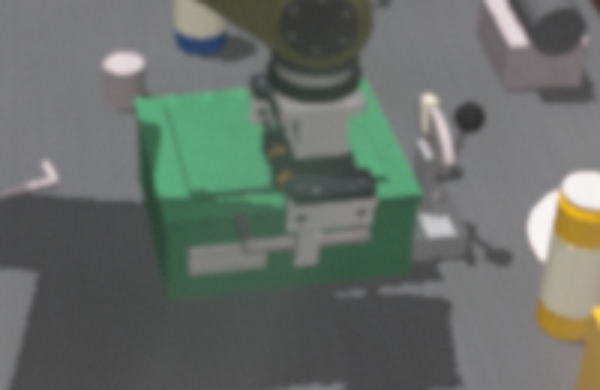

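The cover lies flat on the rim in the picture and the upward reaction is starting. I'll press a little more to be sure it is fully shut.

Request:
jog_arm([
  [0, [0, 0.1, 0], 0],
  [0, [0, 0.1, 0], 0],
  [0, [0, 0.1, 0], 0],
])

```text
time_s: 32.7
ee_pos: [0.5184, -0.0527, 0.0886]
eef_rot: [-1.571, 0.001, 1.633]
force: [-12.6, -3.7, 15.3]
grip_width: 0.0112
```

Request:
jog_arm([
  [0, [0, 0.1, 0], 0],
  [0, [0, 0.1, 0], 0],
  [0, [0, 0.1, 0], 0],
])

```text
time_s: 33.0
ee_pos: [0.5189, -0.0526, 0.0884]
eef_rot: [-1.573, 0.001, 1.634]
force: [-13.9, -2.1, 23.4]
grip_width: 0.0114
```

Request:
jog_arm([
  [0, [0, -0.2, 0], 0],
  [3.2, [0, -0.2, 0], 0],
  [3.2, [0, -0.2, 0], 0],
  [3.2, [0, -0.2, 0], 0],
  [3.2, [0, -2, 0], 0],
  [3.2, [0, -5, 0], 0],
  [3.2, [0, -10, 0], 0],
  [3.2, [0, -15, 0], 0],
  [3.2, [0, -20, 0], 0],
  [3.2, [0, -25, 0], 0],
])

```text
time_s: 34.0
ee_pos: [0.518, -0.052, 0.3386]
eef_rot: [-1.572, -0.0, 1.634]
force: [0.5, 0.3, 0.4]
grip_width: 0.032
```

```bash
python3 - <<'E'
from h import *
o=ctrl.get_obs(); print(o['time_s'],o['ee_pos'],o['eef_rot'],o['force'])
a=cam('top'); b=cam('side'); w=cam('wrist')
out=[]
for n,c in (('top',a),('side',b),('wrist',w)):
    P=cloud(c); P[c['range_z']==0]=9
    k=(c['img'].max(2)<60)&(P[...,2]>.11)&(P[...,2]<.19)&(P[...,0]>.62)&(P[...,0]<.74)&(P[...,1]>-.06)&(P[...,1]<.16)
    print(n,k.sum(),P[k].mean(0) if k.any() else '',P[k].min(0) if k.any() else '',P[k].max(0) if k.any() else '')
    # cover top tilt
    k=(P[...,2]>.085)&(P[...,2]<.12)&(P[...,0]>.42)&(P[...,0]<.6)&(P[...,1]>.01)&(P[...,1]<.17); q=P[k]
    if len(q)>50: print(' cover',len(q),np.linalg.lstsq(np.c_[q[:,0]-.51,q[:,1]-.09,np.ones(len(q))],q[:,2],rcond=None)[0].round(4))
ct=lambda i:cv2.resize(i,(400,384))
im=np.hstack([ct(b['img'][130:230,290:394]),ct(w['img'])]); cv2.imwrite('pics/m4.png',im[:,:,::-1])
E
```

```text
34.0 [ 0.51802723 -0.05202582  0.33861651] [-1.57150333e+00 -5.84698294e-05  1.63364541e+00] [0.479412   0.32337773 0.41415333]
top 65 [0.67536834 0.03373713 0.1607956 ] [0.66567744 0.0218997  0.14814266] [0.68681734 0.04460052 0.1705064 ]
 cover 2974 [ 0.0011 -0.0095  0.1039]
side 36 [0.67655955 0.02103308 0.15844025] [0.66908785 0.01679996 0.1498677 ] [0.6846965  0.02751905 0.16857596]
 cover 2069 [0.001  0.0119 0.1053]
wrist 0   
 cover 11742 [ 0.0006 -0.0008  0.1053]
```

View pics/m4.png

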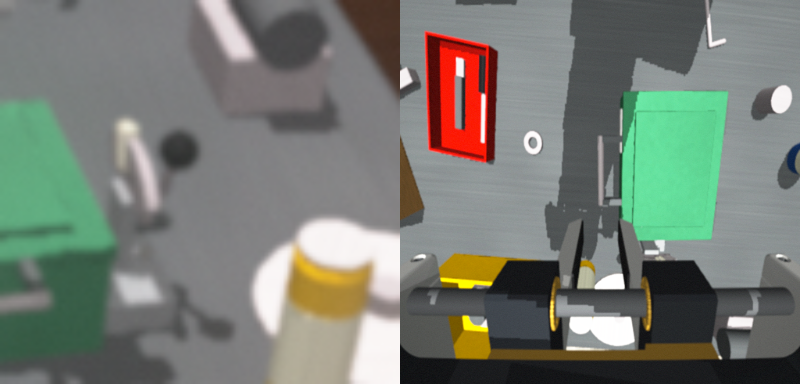

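The cover is flat (tilt 0.001 in the wrist view) and the chisel lies in the red tray at (460,95). The ball is near (0.676, 0.033, 0.156), leaning right. Turning the wrist camera towards the lever to measure the notch.

Request:
jog_arm([
  [5, [9.9, 0, -4], 1.5],
  [5, [9.9, 0, -4], 1.5],
  [5, [9.9, 0, -4], 1.5],
  [5, [9.9, 0, -4], 1.5],
  [5, [9.9, 0, -4], 1.5],
  [5, [9.9, 0, -4], 1.5],
  [5, [9.9, 0, -4], 1.5],
  [5, [9.9, 0, -4], 1.5],
  [5, [9.9, 0, -4], 1.5],
  [5, [9.9, 0, -4], 1.5],
])

```text
time_s: 35.15
ee_pos: [0.552, 0.0492, 0.3349]
eef_rot: [-1.57, 0.002, 0.154]
force: [0.2, 0.8, -0.4]
grip_width: 0.05
```

Request:
jog_arm([
  [5, [0, 3, 0], 1.642],
  [5, [0, 3, 0], 1.642],
  [5, [0, 3, 0], 1.642],
  [5, [0, 3, 0], 1.642],
  [5, [0, 3, 0], 1.642],
  [5, [0, 3, 0], 1.642],
  [5, [0, 3, 0], 1.642],
  [5, [0, 3, 0], 1.642],
  [5, [0, 3, 0], 1.642],
  [5, [0, 3, 0], 1.642],
])

```text
time_s: 36.15
ee_pos: [0.5519, 0.0492, 0.3049]
eef_rot: [-1.573, 0.001, -1.346]
force: [-0.5, -0.1, -0.4]
grip_width: 0.0499
```

Request:
jog_arm([
  [5, [0, 0, 0], 0.15],
  [5, [0, 0, 0], 0.15],
  [5, [0, 0, 0], 0.15],
])

```text
time_s: 36.45
ee_pos: [0.5519, 0.0491, 0.3055]
eef_rot: [-1.572, 0.0, -1.485]
force: [-0.4, -0.4, 0.4]
grip_width: 0.05
```

```bash
python3 - <<'E'
from h import *
o=ctrl.get_obs(); print(o['time_s'],o['ee_pos'],o['eef_rot'])
w=cam('wrist'); save(w,'w6.png'); P=cloud(w); P[w['range_z']==0]=9
np.savez('w6.npz',P=P,img=w['img'])
k=(w['img'].max(2)<60)&(P[...,2]>.13)&(P[...,2]<.19)&(P[...,0]>.62)&(P[...,0]<.74)&(P[...,1]>-.06)&(P[...,1]<.16)
q=P[k]; print(k.sum(),q.mean(0),q.min(0),q.max(0))
E
```

```text
36.45 [0.55194818 0.0491232  0.30549842] [-1.57197436e+00  1.63886803e-04 -1.48542056e+00]
547 [0.67909333 0.03327385 0.16289544] [0.66674882 0.01895039 0.15416837] [0.69337966 0.04665242 0.16873976]
```

View pics/w6.png

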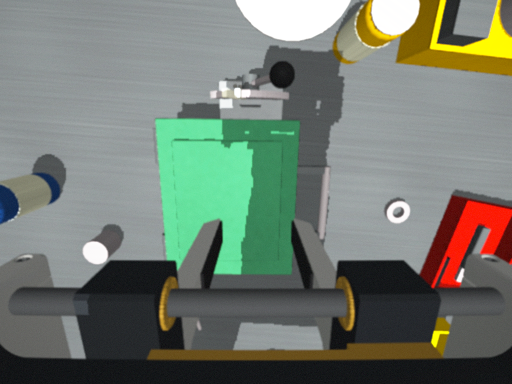

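```bash
python3 - <<'E'
from h import *
from scipy.optimize import least_squares
d=np.load('w6.npz'); P,im=d['P'],d['img']
k=(im.max(2)<60)&(P[...,2]>.13)&(P[...,2]<.19)&(P[...,0]>.62)&(P[...,0]<.74)&(P[...,1]>-.06)&(P[...,1]<.16)
q=P[k]; s=least_squares(lambda c:np.linalg.norm(q-c,axis=1)-.014,q.mean(0)-[0,0,.01],loss='soft_l1',f_scale=.001); print('ball',s.x,s.cost)
r=P[60:125,195:300]; z=r[...,2]
k=(z>.11)&(z<.2)&(r[...,0]>.62)&(r[...,0]<.70)
print('quadrant by y bin: y, n, max z, mean x')
q=r[k]
for y in np.arange(.02,.13,.005):
    m=abs(q[:,1]-y)<.0025
    if m.any(): print(round(y,3),m.sum(),q[m,2].max().round(4),q[m,0].mean().round(4),q[m,0].min().round(4))
hm=np.clip((z-.03)/.15,0,1)*255
cv2.imwrite('pics/c6.png',np.vstack([cv2.resize(im[70:115,200:300,::-1],None,fx=7,fy=7,interpolation=cv2.INTER_CUBIC),cv2.resize(np.repeat(hm[10:48,5:105,None],3,2).astype(np.uint8),None,fx=7,fy=7,interpolation=0)])[:590])
E
```

```text
ball [0.6802029  0.03271894 0.15317516] 7.34028091126281e-05
quadrant by y bin: y, n, max z, mean x
0.02 54 0.1626 0.6727 0.6586
0.025 127 0.1662 0.675 0.6584
0.03 156 0.1681 0.6755 0.6579
0.035 168 0.1687 0.6752 0.6575
0.04 151 0.168 0.6744 0.6572
0.045 116 0.1641 0.6726 0.6568
0.05 75 0.137 0.6691 0.6564
0.055 54 0.1358 0.6666 0.6561
0.06 36 0.1368 0.6595 0.6557
0.065 39 0.1377 0.659 0.6554
0.07 40 0.1377 0.6587 0.655
0.075 42 0.1402 0.6579 0.6542
0.08 48 0.1432 0.6578 0.6538
0.085 29 0.1422 0.6573 0.6536
0.09 43 0.1352 0.6575 0.6532
0.095 41 0.1399 0.6573 0.6529
0.1 29 0.1371 0.6565 0.6528
0.105 32 0.1274 0.6562 0.6527
0.11 27 0.1226 0.6559 0.6523
0.115 26 0.1181 0.656 0.652
```

View pics/c6.png

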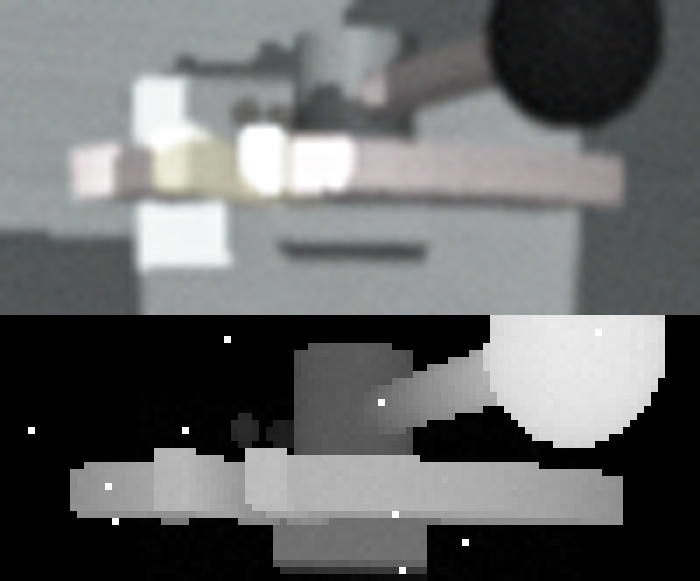

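Horns at crop px (175,490) and (265,480), gap ≈ px 220, i.e. y ≈ 0.0895 at the quadrant. Quadrant symmetry puts the pivot at y ≈ 0.069. So the lever is at about −0.40, and the notch ball centre is ≈ (0.676, 0.0956, 0.156). Gripping the ball.

Request:
jog_arm([
  [5, [2.7, 0, 5], 0.02],
  [5, [2.7, 0, 10], 0.02],
  [5, [2.7, 0, 12.6], 0.02],
  [5, [2.7, 4, 12.6], 0.02],
  [5, [2.7, 8, 12.6], 0.02],
  [5, [2.7, 12, 12.6], 0.02],
  [5, [2.7, 14.5, 12.6], 0.02],
  [5, [2.7, 15.2, 12.6], 0.02],
  [5, [2.7, 15.2, 12.6], 0.02],
])

```text
time_s: 37.4
ee_pos: [0.6797, 0.0323, 0.1539]
eef_rot: [-1.572, 0.0, -1.508]
force: [0.5, 0.7, 1.3]
grip_width: 0.0499
```

Request:
jog_arm([
  [2, [0, 0, 0], 0],
  [2, [0, 0, 0], 0],
  [2, [0, 0, 0], 0],
  [2, [0, 0, 0], 0],
], grip_force=8)

```text
time_s: 37.8
ee_pos: [0.6802, 0.0322, 0.1554]
eef_rot: [-1.569, -0.0, -1.51]
force: [-0.7, -1.2, 3.7]
grip_width: 0.0271
```

```bash
python3 - <<'E'
from h import *
o=ctrl.get_obs(); print(o['time_s'],o['ee_pos'],o['eef_rot'],o['force'],o['grip_width'])
X=np.array([-.07,.9976,0]); pv=np.array([.6775,.069,.07])
for t in [-.4,-.3,-.2,-.1,0,.1,.2,.25,.3,.35]: print(t,delta(pv+.09*np.sin(t)*X+[0,0,.09*np.cos(t)]).round(2))
E
```

```text
37.8 [0.680212   0.03220498 0.15536227] [-1.56912750e+00 -2.23177193e-04 -1.51003027e+00] [-0.66870105 -1.21379277  3.67578093] 0.02706368349674869
-0.4 [-0.18  0.25 -0.02]
-0.3 [-1.03 -0.06 -0.02]
-0.2 [-1.9  -0.28 -0.03]
-0.1 [-2.79 -0.42 -0.04]
0 [-3.69 -0.46 -0.05]
0.1 [-4.59 -0.42 -0.05]
0.2 [-5.48 -0.29 -0.06]
0.25 [-5.92 -0.19 -0.07]
0.3 [-6.35 -0.06 -0.07]
0.35 [-6.78  0.08 -0.08]
```

Request:
jog_arm([
  [2, [-0.8, -0.1, 0], 0],
  [2, [-1.6, -0.3, 0], 0],
  [2, [-2.4, -0.5, 0], 0],
  [2, [-3.2, -0.6, 0], 0],
  [2, [-4.0, -0.6, 0], 0],
  [2, [-4.7, -0.5, 0], 0],
  [2, [-5.2, -0.45, 0], 0],
  [2, [-5.7, -0.35, -0.05], 0],
  [2, [-6.1, -0.2, -0.05], 0],
  [2, [-6.3, -0.15, -0.05], 0],
])

```text
time_s: 38.8
ee_pos: [0.6753, 0.0956, 0.1554]
eef_rot: [-1.571, 0.0, -1.51]
force: [-0.1, -1.9, 1.3]
grip_width: 0.0273
```

Request:
jog_arm([
  [2, [0, 0, 0], 0],
  [2, [0, 0, 0], 0],
])

```text
time_s: 39.0
ee_pos: [0.6754, 0.0953, 0.1555]
eef_rot: [-1.571, 0.0, -1.51]
force: [-0.2, 0.2, 0.1]
grip_width: 0.0272
```

Request:
jog_arm([
  [4.5, [0, 0, 0], 0],
  [4.5, [0, 0, 0], 0],
  [4.5, [0, 0, 0], 0],
  [4.5, [0, -4, 0], 0],
  [4.5, [0, -8, 0], 0],
  [4.5, [0, -12, -2], 0],
  [4.5, [1, -15, -6], 0],
  [4.5, [3, -15, -10], 0],
  [4.5, [4, -15, -12], 0],
  [4.5, [4, -15, -12], 0],
])

```text
time_s: 40.0
ee_pos: [0.5567, 0.0469, 0.3072]
eef_rot: [-1.569, -0.0, -1.511]
force: [-0.2, 0.7, 0.2]
grip_width: 0.0448
```

```bash
python3 - <<'E'
from h import *
from scipy.optimize import least_squares
o=ctrl.get_obs(); print(o['time_s'],o['ee_pos'],o['eef_rot'],o['force'])
w=cam('wrist'); save(w,'w7.png'); P=cloud(w); P[w['range_z']==0]=9; im=w['img']
k=(im.max(2)<60)&(P[...,2]>.13)&(P[...,2]<.19)&(P[...,0]>.62)&(P[...,0]<.74)&(P[...,1]>-.0)&(P[...,1]<.16)
q=P[k]; s=least_squares(lambda c:np.linalg.norm(q-c,axis=1)-.014,q.mean(0)-[0,0,.01],loss='soft_l1',f_scale=.001); print('ball',s.x,k.sum())
c=proj(w,s.x)[0].astype(int); print(c)
cv2.imwrite('pics/c7.png',cv2.resize(im[c[1]-30:c[1]+40,c[0]-40:c[0]+70,::-1],None,fx=7,fy=7,interpolation=cv2.INTER_CUBIC))
E
```

```text
40.0 [0.55665722 0.04691971 0.30717313] [-1.56897621e+00 -1.59700970e-04 -1.51137232e+00] [-0.16034821  0.67497422  0.2037746 ]
ball [0.67575003 0.09574896 0.15681431] 490
[218  79]
```

View pics/c7.png

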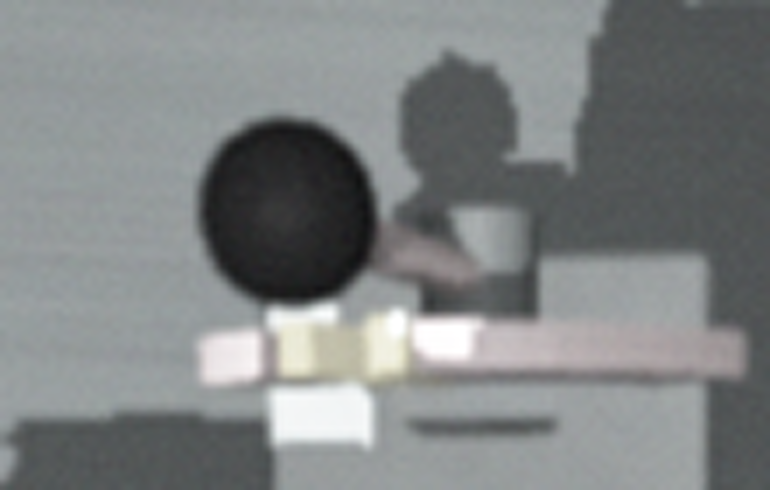

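Ball centre is now (0.6757, 0.0957, 0.1568). The two ball positions on the 90 mm circle, solved without the pivot estimate, give φ = +0.302 (notch 0.30), and the lever stayed put after release. One last bench check, then hand in.

```bash
python3 - <<'E'
from h import *
a=cam('top'); P=cloud(a); P[a['range_z']==0]=9
for n,p in dict(ring=(.487,-.21,.014),slug=(.38,.315,.05)).items():
    m=(np.hypot(P[...,0]-p[0],P[...,1]-p[1])<.045)&(abs(P[...,2]-p[2])<.008); print(n,P[m].mean(0).round(3),m.sum())
m=(abs(P[...,2]-.02)<.006)&(abs(P[...,0]-.425)<.08)&(P[...,1]<-.355)&(P[...,1]>-.42); print('chisel',P[m].mean(0).round(3),np.ptp(P[m],0).round(3))
m=(abs(P[...,2]-.1)<.02)&(abs(P[...,0]-.519)<.04)&(abs(P[...,1]+.05)<.012); print('handle',P[m].mean(0).round(3),P[m].max(0).round(3))
print([g[1] for g in gears(a)])
ctrl.hand_in()
o=ctrl.get_obs(); print(o['time_s'],o['ee_pos'])
E
```

```text
ring [ 0.489 -0.21   0.012] 108
slug [0.382 0.319 0.05 ] 170
chisel [ 0.416 -0.378  0.019] [0.123 0.059 0.012]
handle [ 0.519 -0.05   0.095] [ 0.558 -0.043  0.103]
[array([ 0.7641, -0.2288]), array([ 0.6757, -0.6961]), array([0.4596, 0.4119])]
the job is handed in; nothing more can be done
the job is handed in; nothing more can be done
```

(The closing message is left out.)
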